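# Make up the travel kit and the bench kit on the rack flap

### The arm

A 6-joint arm with a two-finger parallel gripper is mounted at the origin on the work surface. World frame = base frame: x ahead of the robot, y to its left, z up, the work surface at z = 0. Lengths are in m, angles in rad, forces in N, time in s.
With the tool pointing down it reaches from about 0.275 to 0.825 m from the base axis. Payload 4.9 kg.
Tool frame: the origin (TCP) lies between the finger pads; the fingertips stand bot.tip_extent ahead of it and the grasp point (between the pads) lies 6 mm ahead of it (bot.tip_extent is the distance from the TCP to the fingertips, in m); z points along the fingers, y is the line along which they close (so a half turn about z gives the same grasp; the last joint's range is limited). The gripper opens to 85 mm and grips with 20 to 120 N. Pads are 22 mm wide; open, the fingers measure 114 mm over their backs; the gripper's body (76 mm by 85 mm) begins 54 mm behind the grasp point. The pads swing forward as they close: fully open they stand 13 mm farther back than shut.
Start: joints at [-1.44, 0.326, -0.193, 1.052, 0, 1.437], TCP at [0.144, -0.531, 0.226] pointing down, gripper open.
Joint ranges: [-2.65, 2.65], [-0.97, 1.79], [-1.3, 1.35], [-1.93, 2.1], [-1.47, 1.37], [-3.14, 3.14]. Speed limits (rad/s): [2.57, 2.57, 3.14, 3.14, 3.14, 3.14].

### API

Orientations are given as a unit quaternion [w, x, y, z].
In Python, from cell import bot gives the robot as it stands.
- The arm moves only by the shell command python3 -m jog 'ROWS' [FORCE]. ROWS is JSON, a list of rows, each a list of 7 numbers: the shift along the tool's x, y, z in m, then the turn, a rotation vector about the tool's x, y, z in rad, then the finger opening in m, from 0 to 0.0854. In form: [[x, y, z, wx, wy, wz, hand], ...]. A call has exactly 5 rows; each row is the pose to reach, as a shift and turn from the pose commanded when the call began, along the tool's axes at that moment; what a row does not reach only later rows make up. A row lasts 1/10 s, in which the tool goes at most 50 mm and 8.59 degrees, less where a joint would pass 70% of its speed; a pose out of reach is approached as far as the arm can. A call with a gripper value outside its range is refused whole. The fingers move at their own pace and stop on an object; FORCE is the grip in N (left out, the last holds). Time passes only in rows, so rows that repeat a pose let the fingers close, or fill a call up. It gives the time, the measured TCP pose, the force, the opening and the grip force at its end, in the units of the state.
- bot.observe(): the state, without advancing time (a new reading comes with each control period).
- bot.camera(name): name is "scene" or "side" or "wrist"; returns a dict with "pixels" (420x560x3 uint8, blue, green, red), "K" (3x3 intrinsics, pixels), "dist_coeffs" ([k1, k2, p1, p2, k3] as OpenCV has them; the pictures are not rectified), "R" (3x3) and "t" (3): a world point X has camera coordinates R X + t. Camera axes: x right, y down, z forward; pixel columns grow to the right and rows downward; lengths in m; the calibration is good to about 2 mm. A picture is of the moment at which its call begins. There is no depth.
- bot.sign_off(): hands the job in; it is judged then, once.
Trained networks look in a picture, given as the dict that the camera call returned (one of the last four; its "shot" number tells which), for a name from the list of things; names that differ only in an ending like _2 or _b are one class to them, and where a whole thing is asked for, a point or a joint stands for the part that bears it (a point fixed in the world has none). Each returns a list of dicts, best first, with "confidence" (0 to 1); they miss things now and then, are a little off and sometimes report something else, mostly with a low value. They report only what shows in the picture. A call takes as long as a camera call.
- bot.spot_in(target, picture): "rect" ([left, top, right, bottom] as shares, 0 to 1, of the picture: columns of its width, rows of its height, round what is visible of it).
- bot.pinpoint(target, picture): "xy" ([column, row] as shares, 0 to 1, of the picture: columns of its width, rows of its height: a listed point, or the origin of a listed thing).
The state is a dict: "t": time; "joint_positions": joint angles; "qd": joint speeds; "effort": joint torques, N m; "ee_pos": TCP position; "orientation": TCP orientation; "force": force on the tool from outside, world axes, zero at the start; "ft_torque": the same for the moment, N m; "width": finger opening in m; "gripper_force": force on a finger pad.
Only numpy, scipy, OpenCV 4.12 (cv2) and the standard library are available. Lean on these libraries where they do the work, as an engineer would, in place of code of your own. Each camera call takes 0.05 s, during which the arm holds its last target. There are 200 camera calls.

### The job

Make up two kits from the stock in the middle of the flap. The travel kit is the large grip ring and the finger exerciser: lay them side by side on the floor of the hinged case, the ring flat and nothing standing above the rim, then close the lid fully. The bench kit is the hex dumbbell, the small grip ring and the canister: set them all on the floor of the low open tray, the dumbbell lying and the ring flat, the canister upright, and do not disturb the water bottle or the barbell collar.

Things in the scene. Friction and masses are not known exactly. Their poses are not given: they have to be found in the camera images.
- ring_large_center (a point): Large grip ring, green silicone, lying flat: 66 mm outside diameter, 38 mm hole, 20 mm high, about 60 g. The point is its centre, half-way up; z is its axis.
- ring_small_center (a point): Small grip ring, same green silicone, lying flat: 48 mm outside diameter, 26 mm hole, 30 mm high, about 50 g. The point is its centre, half-way up; z is its axis.
- exerciser_center (a point): Finger exerciser, about 80 g: a black plastic palm bar 72 mm long (its x), 26 mm wide (its y) and 20 mm high, with four white finger buttons (15 mm diameter, fixed) in a row on top, 36 mm high in all. The point is its centre, 18 mm above its underside.
- canister_center (a point): Stainless steel canister standing upright: plain cylinder of 54 mm diameter, 70 mm high, about 180 g. The point is its centre, half-way up; z is its axis.
- dumbbell_center (a point): Small hex dumbbell lying on a flat, about 0.6 kg: 140 mm long along its x. Two black hexagonal heads 46 mm across flats (53 mm over the corners across y) and 35 mm long, joined by a bare steel handle of 24 mm diameter, 70 mm long between the heads. The point is the middle of the handle, 23 mm above the underside.
- case: Grey plastic hinged case, fixed to the flap: 150 mm (its x) by 240 mm (its y) outside, rim 50 mm high, walls and floor 4 mm thick, so 142 x 232 mm inside and 46 mm deep. Origin under its centre on the flap. The lid's hinge runs along y at the top of its +x wall (x = +75 mm, z = 50.5 mm in its frame); the open side faces -x, towards the robot. It may stand on either side of the stock.
- lid (a joint): Angle of the case lid about its hinge, rad: 0 = fully closed, about 1.57 = standing upright, at most 1.9 (leaning back, away from the robot). It starts open at 1.62 to 1.85. The lid is a flat grey panel 150 mm long from hinge to free edge, 240 mm wide and 6 mm thick, its inner face in the plane of the rim when closed. A stiff hinge keeps it where it is left; about 2 to 3 N at the free edge moves it.
- tray: Low open tray of dark wood, fixed to the flap: 220 by 220 mm outside, lip 12 mm high, walls and floor 4 mm thick. Origin under its centre on the flap; its sides run along its x and y. It stands on the other side of the stock from the case.
- bottle: Bystander: aluminium water bottle, 68 mm diameter, 160 mm high. Origin at the centre of its underside.
- collar: Bystander: barbell spring collar lying flat, a dark steel ring of 64 mm diameter, 28 mm high, with two black handles out to 73 mm along its x. Origin at the ring's centre, underside.

How it is judged:
By the outcome, as a careful person would: the job done as asked, in the order asked, and still so for the second after the job is handed in, with the robot touching nothing.
It also fails if it takes over 144 s, if anything falls off the work surface, if the arm or the gripper's body presses on something with over 40 N, if the wrist force passes 120 N, or if a joint passes its speed limit or range.

## Working session

There is one attempt and no reset: what is moved stays moved. The work goes in short steps, Python scripts to look and compute and a shell command to move; the robot and the scene stay as the last step left them, time stands still between calls to the robot, and variables do not carry over. Pictures are saved under pics/ and viewed, at most 18 in all, crops included, and the job is handed in when it is done.

```bash
ls; mkdir -p pics
cat > h.py <<'E'
import numpy as np, cv2, json
from cell import bot
from scipy.spatial.transform import Rotation as R
def ray(p,xy):
    h,w=p["pixels"].shape[:2]
    u=np.array([[[xy[0]*w,xy[1]*h]]],float)
    n=cv2.undistortPoints(u,np.array(p["K"],float),np.array(p["dist_coeffs"],float))[0,0]
    Rm=np.array(p["R"]);t=np.array(p["t"])
    return -Rm.T@t, Rm.T@np.array([n[0],n[1],1.])
def atz(p,xy,z):
    c,d=ray(p,xy); return c+d*(z-c[2])/d[2]
def proj(p,X):
    X=np.atleast_2d(np.array(X,float))
    rv=cv2.Rodrigues(np.array(p["R"],float))[0]
    return cv2.projectPoints(X,rv,np.array(p["t"],float),np.array(p["K"],float),np.array(p["dist_coeffs"],float))[0][:,0]
def save(p,n): cv2.imwrite("pics/"+n+".png",p["pixels"])
E
python3 - <<'E'
from h import *
Z=dict(ring_large_center=.01,ring_small_center=.015,exerciser_center=.018,canister_center=.035,dumbbell_center=.023,case=0,tray=0,bottle=0,collar=0)
P={n:bot.camera(n) for n in("scene","side")}
for n,p in P.items():
    save(p,n+"0")
    for k,z in Z.items():
        for r in bot.pinpoint(k,p)[:2]: print(n,k,np.round(r["confidence"],2),np.round(atz(p,r["xy"],z)[:2],4),np.round(np.array(r["xy"])*[560,420]))
print(bot.observe()["ee_pos"],bot.observe()["orientation"],bot.tip_extent)
E
```

```text
pics
scene ring_large_center 0.66 [0.5443 0.0628] [310. 217.]
scene ring_small_center 0.59 [ 0.5491 -0.07  ] [258. 200.]
scene exerciser_center 0.71 [ 0.431  -0.0674] [281. 176.]
scene canister_center 0.74 [0.4242 0.0611] [329. 182.]
scene dumbbell_center 0.57 [ 0.6552 -0.0425] [247. 226.]
scene case 0.72 [ 0.4595 -0.3016] [198. 164.]
scene case 0.65 [0.5299 0.0618] [312. 217.]
scene tray 0.58 [0.458  0.3105] [424. 231.]
scene bottle 0.89 [ 0.7641 -0.2186] [152. 238.]
scene collar 0.58 [0.818  0.0988] [271. 307.]
side ring_large_center 0.6 [0.5421 0.0755] [317. 253.]
side ring_small_center 0.92 [ 0.5556 -0.067 ] [321. 215.]
side ring_small_center 0.63 [ 0.7645 -0.2021] [250. 179.]
side exerciser_center 0.59 [ 0.4344 -0.0713] [375. 219.]
side canister_center 0.9 [0.429  0.0539] [374. 244.]
side dumbbell_center 0.79 [ 0.6632 -0.0577] [275. 209.]
side case 0.84 [ 0.4711 -0.3029] [366. 178.]
side tray 0.68 [0.4513 0.315 ] [348. 351.]
side bottle 0.93 [ 0.7686 -0.2267] [252. 180.]
side collar 0.81 [0.8095 0.1065] [190. 250.]
[ 0.14396547 -0.53085013  0.2259817 ] [ 1.79919321e-05  9.91248991e-01  1.32005447e-01 -1.05522379e-05] 0.025
```

View pics/scene0.png

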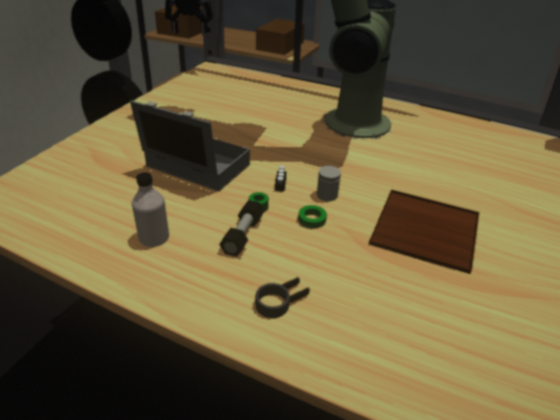

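View pics/side0.png

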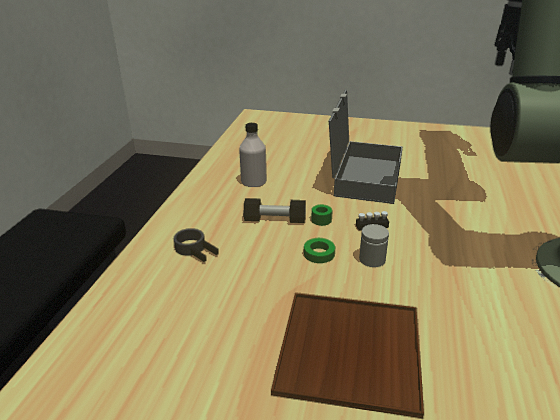

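```bash
cat >> h.py <<'E'
def to(pos,yaw,sgn=None):
    """shift in tool axes from present commanded (approx measured) pose"""
    o=bot.observe(); q=o["orientation"]; A=R.from_quat([q[1],q[2],q[3],q[0]])
    B=R.from_euler('z',yaw)*R.from_euler('x',np.pi)
    print("shift",np.round(A.inv().apply(np.array(pos)-o["ee_pos"]),4),"turn",np.round((A.inv()*B).as_rotvec(),3), "q",np.round(o["joint_positions"],2),"t",o["t"])
E
python3 -m jog '[[0,0,-0.035,0,0,0.05,0.085],[0,0,-0.07,0,0,0.1,0.085],[0,0,-0.105,0,0,0.16,0.085],[0,0,-0.14,0,0,0.21,0.085],[0,0,-0.17,0,0,0.265,0.085]]'
for i in 1 2 3; do python3 -m jog '[[0.022,-0.033,0,0,0,0,0.085],[0.044,-0.067,0,0,0,0,0.085],[0.066,-0.1,0,0,0,0,0.085],[0.088,-0.133,0,0,0,0,0.085],[0.11,-0.167,0,0,0,0,0.085]]'; done
python3 - <<'E'
from h import *
p=bot.camera("wrist"); save(p,"w1"); to([.45,0,.4],0)
print(-np.array(p["R"]).T@p["t"], np.array(p["R"])[2])
Z=dict(ring_large_center=.01,ring_small_center=.015,exerciser_center=.018,canister_center=.035,dumbbell_center=.023)
for k,z in Z.items():
    for r in bot.pinpoint(k,p)[:2]: print(k,np.round(r["confidence"],2),np.round(atz(p,r["xy"],z)[:2],4),np.round(np.array(r["xy"])*[560,420]))
E
```

```text
t: 1.5
ee_pos: [0.144, -0.5309, 0.3981]
orientation: [0.001, 1.0, -0.001, 0.0]
force: [0.4, -0.7, 1.0]
width: 0.0847
gripper_force: 0.0
t: 2.0
ee_pos: [0.2546, -0.3625, 0.3961]
orientation: [0.0, 1.0, -0.0, 0.0]
force: [0.8, -0.7, 0.2]
width: 0.0848
gripper_force: 0.0
t: 2.5
ee_pos: [0.3647, -0.1955, 0.3962]
orientation: [0.0, 1.0, -0.0, 0.0]
force: [0.8, -0.1, -0.3]
width: 0.0852
gripper_force: 0.0
t: 3.0
ee_pos: [0.4747, -0.0284, 0.3962]
orientation: [0.0, 1.0, -0.0, 0.0]
force: [0.4, -0.2, 0.5]
width: 0.0849
gripper_force: 0.0
shift [-0.027  -0.0241 -0.0043] turn [-0.004 -0.002  0.005] q [-0.21  0.13 -0.02  1.42  0.    2.93] t 3.05
[ 0.55558751 -0.02790392  0.54478571] [-0.31969589 -0.00094869 -0.94751973]
ring_large_center 0.74 [0.5379 0.0653] [226. 115.]
ring_small_center 0.63 [ 0.5538 -0.068 ] [308. 104.]
exerciser_center 0.58 [ 0.4394 -0.0646] [305. 175.]
canister_center 0.24 [ 0.4702 -0.2869] [440. 159.]
dumbbell_center 0.81 [ 0.665  -0.0517] [299.  27.]
```

View pics/w1.png

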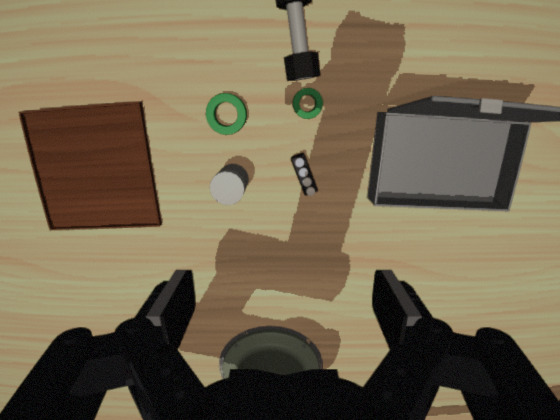

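The wrist view shows everything: tray corners (23,112),(142,102),(160,226),(50,229); case rim near corners (369,205),(510,210); exerciser buttons (299,159)–(312,190); canister top (228,189); large ring (226,114); small ring (308,104).

Run:
```python
from h import *
p=bot.camera("wrist")
f=lambda u,v,z:np.round(atz(p,[u/560,v/420],z)[:2],4)
T=[f(*c,.012) for c in[(23,112),(142,102),(160,226),(50,229)]];print("tray",T,np.mean(T,0))
C=[f(*c,.05) for c in[(369,205),(510,210),(530,122),(378,112)]];print("case",C,np.mean(C,0))
a,b=f(299,159,.036),f(312,190,.036);print("ex",a,b,(a+b)/2,np.arctan2(*(a-b)[::-1]))
print("can",f(228,189,.07))
hsv=cv2.cvtColor(p["pixels"],cv2.COLOR_BGR2HSV)
m=cv2.inRange(hsv,(45,100,40),(75,255,255))
n,l,s,c=cv2.connectedComponentsWithStats(m)
for i in range(1,n):
    if s[i,4]>60:
        cn=cv2.findContours((l==i).astype(np.uint8),0,2)[0][0]; e=cv2.minEnclosingCircle(cn); el=cv2.fitEllipse(cn)
        print("ring",s[i],el,f(*el[0],.015 if el[0][0]<260 else .025))
P={n:bot.camera(n) for n in("scene","side")}
# dumbbell axis in side image: head ends
g=lambda n,u,v,z:np.round(atz(P[n],[u/560,v/420],z)[:2],4)
print("db side",g("side",252,210,.023),g("side",297,211,.023)); print("db scene",g("scene",236,240,.023),g("scene",257,208,.023))
crop=P["side"]["pixels"][185:275,220:400]; cv2.imwrite("pics/sc.png",cv2.resize(crop,None,fx=4,fy=4,interpolation=2))
```

```text
tray [array([0.5501, 0.4135]), array([0.5588, 0.1992]), array([0.3419, 0.1952]), array([0.3352, 0.4125])] [0.4465 0.3051]
case [array([ 0.3937, -0.1722]), array([ 0.3843, -0.4213]), array([ 0.5324, -0.4237]), array([ 0.5418, -0.1742])] [ 0.46305 -0.29785]
ex [ 0.4675 -0.056 ] [ 0.4156 -0.0784] [ 0.44155 -0.0672 ] 0.40744694913313134
can [0.4269 0.0554]
ring [291  87  30  31 493] ((305.97955322265625, 101.80217742919922), (28.753673553466797, 30.010929107666016), 1.1039254665374756) [ 0.556  -0.0664]
ring [204  92  41  42 896] ((224.26544189453125, 112.44145202636719), (39.34180450439453, 41.107242584228516), 148.02011108398438) [0.5401 0.0645]
db side [ 0.7142 -0.0409] [ 0.6117 -0.0589]
db scene [ 0.7064 -0.0394] [ 0.5865 -0.0531]
```

View pics/sc.png

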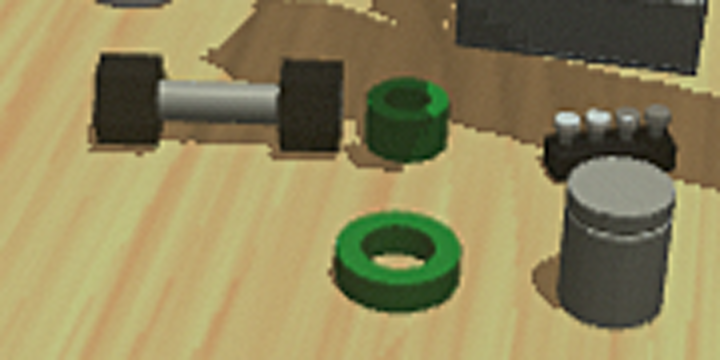

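The enlarged side view shows the dumbbell (95–343 wide, axis almost horizontal), with a clear gap (~25 px) to the small ring at (407,120). The large ring (398,258) and the canister (620,245) stand free. I turn the tool half round so the camera faces away from the lid, then look at the large ring from nearer.

```bash
for i in 1 2 3 4; do python3 -m jog '[[0,0,0,0,0,-0.148,0.085],[0,0,0,0,0,-0.296,0.085],[0,0,0,0,0,-0.444,0.085],[0,0,0,0,0,-0.592,0.085],[0,0,0,0,0,-0.74,0.085]]' >/dev/null; done
python3 - <<'E'
from h import *
to([.54,.0645,.2],np.pi)
E
```

```text
shift [-0.0483  0.1056  0.1962] turn [-0.     0.    -0.178] q [-0.22  0.13 -0.02  1.42 -0.   -0.04] t 5.45
```

```bash
python3 -m jog '[[-0.01,0.022,0.04,0,0,-0.1,0.085],[-0.02,0.044,0.08,0,0,-0.178,0.085],[-0.03,0.066,0.12,0,0,-0.178,0.085],[-0.04,0.088,0.16,0,0,-0.178,0.085],[-0.048,0.106,0.196,0,0,-0.178,0.085]]'
cat >> h.py <<'E'
Z=dict(ring_large_center=.01,ring_small_center=.015,exerciser_center=.018,canister_center=.035,dumbbell_center=.023)
def look(name,ks,save_as=None,cam="wrist"):
    p=bot.camera(cam)
    if save_as: save(p,save_as)
    for k in ks:
        for r in bot.pinpoint(k,p)[:1]: print(k,np.round(r["confidence"],2),np.round(atz(p,r["xy"],Z.get(k,0))[:2],4),np.round(np.array(r["xy"])*[560,420]))
    return p
E
python3 - <<'E'
from h import *
p=look("wrist",Z,"w2"); to([.54,.0645,.024],np.pi)
E
```

```text
t: 5.95
ee_pos: [0.5406, 0.0656, 0.1984]
orientation: [0.0, 0.003, 1.0, 0.0]
force: [0.6, -0.1, 0.6]
width: 0.0849
gripper_force: 0.0
ring_large_center 0.92 [0.539  0.0649] [283. 182.]
ring_small_center 0.83 [ 0.5566 -0.0675] [163. 199.]
exerciser_center 0.73 [ 0.4397 -0.066 ] [150.  88.]
canister_center 0.67 [0.4297 0.0593] [276.  73.]
dumbbell_center 0.76 [ 0.6616 -0.0489] [188. 286.]
shift [ 0.0018 -0.      0.178 ] turn [-0.     0.003 -0.005] q [-0.02  0.33 -0.25  0.99 -0.   -0.01] t 6.25
```

View pics/w2.png

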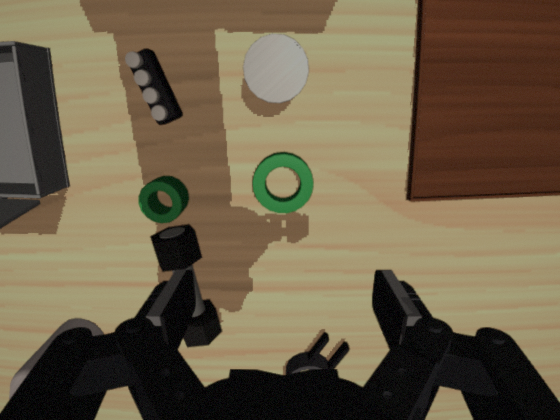

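The view shows the large ring centred at (283,182), exerciser buttons (134,60)–(160,113), canister top (276,68), and dumbbell heads at (176,248) and (202,323). The networks' points agree with these.

```bash
python3 -m jog '[[0.001,0,0.045,0,0,0,0.085],[0.001,0,0.09,0,0,0,0.085],[0.001,0,0.13,0,0,0,0.085],[0.001,0,0.16,0,0,0,0.085],[0.001,0,0.174,0,0,0,0.085]]'
python3 -m jog '[[0,0,0,0,0,0,0.055],[0,0,0,0,0,0,0.055],[0,0,0,0,0,0,0.055],[0,0,0,0,0,0,0.055],[0,0,0,0,0,0,0.055]]' 30
python3 - <<'E'
from h import *
p=bot.camera("wrist")
f=lambda u,v,z:np.round(atz(p,[u/560,v/420],z)[:2],4)
to([.54,.0645,.2],np.pi)
E
```

```text
t: 6.75
ee_pos: [0.5392, 0.0646, 0.0255]
orientation: [-0.0, 0.003, 1.0, -0.0]
force: [-0.7, 0.7, 0.1]
width: 0.085
gripper_force: 0.0
t: 7.25
ee_pos: [0.5403, 0.0656, 0.0271]
orientation: [0.001, 0.002, 1.0, -0.0]
force: [-0.4, 0.4, -0.6]
width: 0.0549
gripper_force: 0.0
shift [-0.0002 -0.0012 -0.1732] turn [-0.     0.001 -0.004] q [-0.01  0.53 -0.45  0.59 -0.   -0.01] t 7.3
```

Run:
```python
from h import *
p=bot.camera("wrist"); save(p,"w3")
p=bot.camera("side"); cv2.imwrite("pics/s3.png",cv2.resize(p["pixels"][150:290,240:440],None,fx=4,fy=4))
print(bot.observe()["width"],bot.observe()["gripper_force"],bot.observe()["ee_pos"])
```

```text
0.05504466009515704 0.0 [0.53961813 0.06572511 0.02635277]
```

View pics/s3.png

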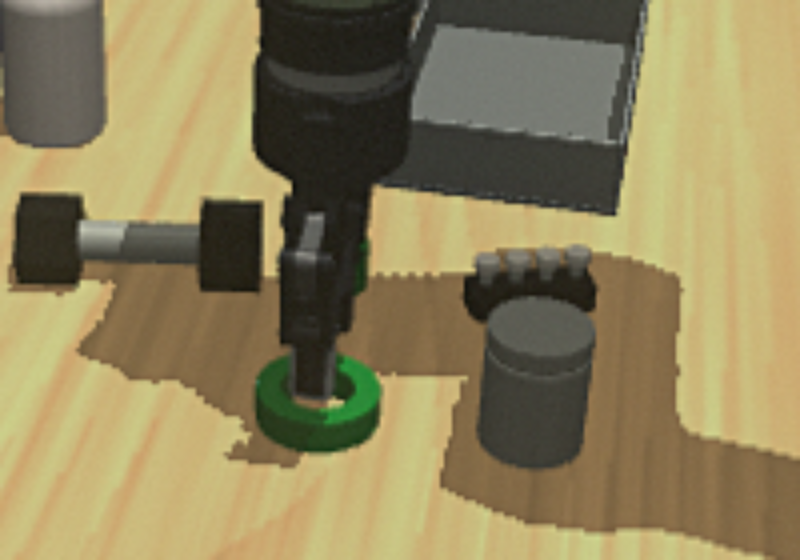

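View pics/w3.png

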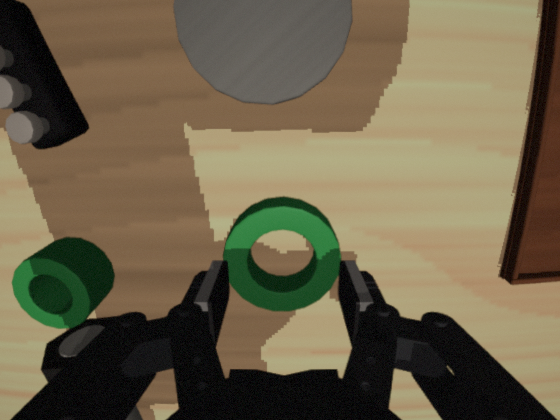

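The pictures show the fingers above the ring rather than beside it: in the side view the tip ends at (315,397), over the ring's top, and the ring lies between columns 228 and 340 in the wrist view. I'll find where the tips really are by projection.

Run:
```python
from h import *
p=bot.camera("wrist"); s=bot.camera("side"); o=bot.observe(); e=np.array(o["ee_pos"]); print(e, o["width"])
for d in(-.02,-.01,0,.01,.025):
    X=[e+[sx,sy,-d] for sy in(-.0275,.0275) for sx in (-.011,.011)]
    print(d,np.round(proj(p,X)).tolist(), np.round((proj(s,[e+[0,.035,-d]])-[240,150])*4).tolist())
print(np.round(proj(p,[[.5395,.065+.033*np.cos(a),.02] for a in(0,np.pi)])))
look("wrist",["ring_large_center"])
```

```text
[0.53945906 0.06572211 0.02609324] 0.054887196568814
-0.02 [[223.0, 269.0], [226.0, 309.0], [342.0, 268.0], [340.0, 308.0]] [[307.0, 384.0]]
-0.01 [[227.0, 259.0], [230.0, 297.0], [339.0, 258.0], [336.0, 296.0]] [[307.0, 401.0]]
0 [[230.0, 250.0], [233.0, 286.0], [336.0, 249.0], [334.0, 286.0]] [[306.0, 417.0]]
0.01 [[233.0, 242.0], [235.0, 277.0], [333.0, 241.0], [331.0, 276.0]] [[305.0, 433.0]]
0.025 [[237.0, 231.0], [239.0, 264.0], [329.0, 231.0], [328.0, 264.0]] [[305.0, 457.0]]
[[342. 263.]
 [222. 263.]]
```

```bash
python3 -m jog '[[0,0,0,0,0,0,0.085],[0,0,0,0,0,0,0.085],[0,0,0,0,0,0,0.085],[0,0,0.005,0,0,0,0.085],[0,0,0.012,0,0,0,0.085]]'
python3 - <<'E'
from h import *
p=bot.camera("wrist"); save(p,"w4"); s=bot.camera("side"); cv2.imwrite("pics/s4.png",cv2.resize(s["pixels"][200:290,280:400],None,fx=5,fy=5))
o=bot.observe(); e=np.array(o["ee_pos"]); print(e,o["force"])
E
python3 -m jog '[[0,0,0,0,0,0,0.055],[0,0,0,0,0,0,0.055],[0,0,0,0,0,0,0.055],[0,0,0,0,0,0,0.055],[0,0,0,0,0,0,0.055]]' 30
```

```text
t: 8.1
ee_pos: [0.5398, 0.0656, 0.0138]
orientation: [0.0, 0.002, 1.0, -0.0]
force: [1.5, -0.4, -0.0]
width: 0.0852
gripper_force: 0.0
[0.53839174 0.0656419  0.01272995] [-0.96519627 -0.41290171  0.94312385]
t: 8.7
ee_pos: [0.5396, 0.0657, 0.0141]
orientation: [0.0, 0.002, 1.0, 0.0]
force: [0.5, -0.2, 0.5]
width: 0.0547
gripper_force: 0.0
```

View pics/s4.png

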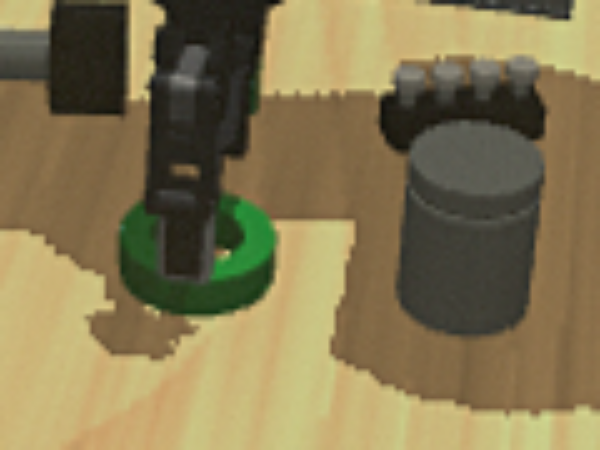

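```bash
python3 -m jog '[[0,0,-0.03,0,0,0,0.085],[0,0,-0.07,0,0,0,0.085],[0,0,-0.11,0,0,0,0.085],[0,0,-0.15,0,0,0,0.085],[0,0,-0.186,0,0,0,0.085]]'
cat >> h.py <<'E'
from scipy.optimize import least_squares
def tri(obs):
    A=[];b=[]
    for c,d in obs:
        d=d/np.linalg.norm(d);M=np.eye(3)-np.outer(d,d);A.append(M);b.append(M@c)
    X=np.linalg.lstsq(np.vstack(A),np.hstack(b),rcond=None)[0]
    return X,[np.linalg.norm(m@X-v) for m,v in zip(A,b)]
E
python3 - <<'E'
from h import *
P={n:bot.camera(n) for n in("scene","side","wrist")}
print(bot.observe()["ee_pos"],bot.observe()["width"])
for k in list(Z)+["tray","bottle","collar","case"]:
    O=[];
    for n,p in P.items():
        r=bot.pinpoint(k,p)
        if r and r[0]["confidence"]>.5: O.append((n,ray(p,r[0]["xy"])))
    if len(O)>1:
        X,e=tri([o[1] for o in O]); print(k,[o[0] for o in O],np.round(X,4),np.round(e,4))
for n,p in P.items():
    m=cv2.inRange(cv2.cvtColor(p["pixels"],cv2.COLOR_BGR2HSV),(45,100,30),(75,255,255))
    N,l,s,c=cv2.connectedComponentsWithStats(m)
    for i in range(1,N):
        if s[i,4]>60:
            el=cv2.fitEllipse(cv2.findContours((l==i).astype(np.uint8),0,2)[0][0]); print(n,s[i].tolist(),np.round(el[0],1),np.round(el[1],1))
    # expected rings
    for nm,c0,r,h in(("L",(.5395,.065),.033,.02),("S",(.556,-.067),.024,.03)):
      for z0 in(0,-.03):
        a=np.linspace(0,6.28,40); X=[[c0[0]+r*np.cos(t),c0[1]+r*np.sin(t),z0+z] for t in a for z in(0,h)]
        q=proj(p,X); print("  exp",nm,z0,np.round([*q.min(0),*(q.max(0)-q.min(0))],0))
E
```

```text
t: 9.2
ee_pos: [0.5395, 0.0657, 0.2022]
orientation: [0.001, 0.002, 1.0, 0.0]
force: [1.0, 0.5, 0.1]
width: 0.0849
gripper_force: 0.0
[0.54143442 0.06565339 0.20286314] 0.08521002135703275
ring_large_center ['scene', 'side', 'wrist'] [0.5329 0.033  0.0459] [0.0695 0.0452 0.0322]
ring_small_center ['side', 'wrist'] [ 0.5571 -0.0691  0.0155] [0.0006 0.0006]
exerciser_center ['scene', 'side', 'wrist'] [ 0.4377 -0.0682  0.0126] [0.002  0.0024 0.003 ]
canister_center ['scene', 'side', 'wrist'] [0.4296 0.0607 0.0386] [0.0027 0.0027 0.0026]
dumbbell_center ['scene', 'side', 'wrist'] [ 0.6604 -0.0454  0.0268] [0.006  0.0059 0.001 ]
tray ['scene', 'side', 'wrist'] [ 0.4491  0.3137 -0.0032] [0.0032 0.0014 0.0041]
bottle ['scene', 'side', 'wrist'] [ 0.7617 -0.2167  0.    ] [0.001  0.002  0.0013]
collar ['scene', 'wrist'] [ 0.8136  0.0995 -0.0045] [0.0036 0.0036]
case ['scene', 'side'] [ 0.4617 -0.3047 -0.0016] [0.0017 0.0017]
scene [250, 193, 18, 16, 170] [260.2 199.5] [12.8 19.9]
scene [299, 205, 27, 22, 404] [311.9 215.3] [20.6 27.3]
  exp L 0 [297. 204.  29.  24.]
  exp L -0.03 [297. 214.  29.  24.]
  exp S 0 [248. 191.  20.  22.]
  exp S -0.03 [248. 201.  20.  22.]
side [312, 204, 20, 22, 355] [320.8 214.7] [20.5 22.1]
side [304, 238, 31, 25, 606] [318.8 249.9] [25.2 32.3]
  exp L 0 [303. 238.  32.  27.]
  exp L -0.03 [303. 249.  32.  27.]
  exp S 0 [311. 204.  21.  22.]
  exp S -0.03 [310. 215.  21.  22.]
wrist [253, 148, 60, 60, 1946] [282.4 177.4] [58.6 58.8]
wrist [141, 171, 49, 46, 1486] [164.9 193.5] [43.  48.4]
  exp L 0 [252. 146.  61.  62.]
  exp L -0.03 [255. 142.  56.  57.]
  exp S 0 [139. 169.  51.  48.]
  exp S -0.03 [150. 164.  47.  45.]
```

```bash
python3 - <<'E'
from h import *
s=bot.camera("side")
for z in(0,.01,.02,.03): print(z,proj(s,[[.5395,.0657+.0425,z],[.5395,.0657+.0575,z]]).round(1).tolist())
E
python3 -m jog '[[0,0,0.045,0,0,0,0.085],[0,0,0.09,0,0,0,0.085],[0,0,0.13,0,0,0,0.085],[0,0,0.17,0,0,0,0.085],[0,0,0.186,0,0,0,0.085]]'
python3 -m jog '[[0,0,0.003,0,0,0,0.085],[0,0,0.006,0,0,0,0.085],[0,0,0.009,0,0,0,0.085],[0,0,0.009,0,0,0,0.085],[0,0,0.009,0,0,0,0.085]]'
python3 -m jog '[[0,0,0,0,0,0,0.055],[0,0,0,0,0,0,0.055],[0,0,0,0,0,0,0.055],[0,0,0,0,0,0,0.055],[0,0,0,0,0,0,0.055]]' 30
```

```text
0 [[315.5, 266.9], [314.2, 271.4]]
0.01 [[315.6, 262.9], [314.4, 267.4]]
0.02 [[315.8, 258.9], [314.5, 263.4]]
0.03 [[315.9, 254.9], [314.6, 259.3]]
t: 11.25
ee_pos: [0.5366, 0.0657, 0.0104]
orientation: [-0.003, 0.002, 1.0, 0.0]
force: [-0.0, -0.1, 0.2]
width: 0.0851
gripper_force: 0.0
t: 11.75
ee_pos: [0.5402, 0.0656, 0.006]
orientation: [0.001, 0.002, 1.0, -0.0]
force: [-0.8, -0.1, 0.4]
width: 0.0849
gripper_force: 0.0
t: 12.25
ee_pos: [0.54, 0.0657, 0.0063]
orientation: [0.001, 0.002, 1.0, -0.0]
force: [-1.4, -0.5, 9.3]
width: 0.0632
gripper_force: 30.6
```

```bash
python3 -m jog '[[0,0,0,0,0,0,0.085],[0,0,0,0,0,0,0.085],[0,0,0,0,0,0,0.085],[0,0,0.004,0,0,0,0.085],[0,0,0.008,0,0,0,0.085]]'
python3 - <<'E'
from h import *
s=bot.camera("side"); w=bot.camera("wrist")
a=cv2.resize(s["pixels"][200:290,280:380],(500,450)); cv2.imwrite("pics/s5.png",np.hstack([a,cv2.resize(w["pixels"],(300,450))*1]))
E
```

```text
t: 12.75
ee_pos: [0.5394, 0.0657, -0.0034]
orientation: [-0.0, 0.002, 1.0, 0.0]
force: [0.4, 1.3, 0.8]
width: 0.0853
gripper_force: 0.0
```

View pics/s5.png

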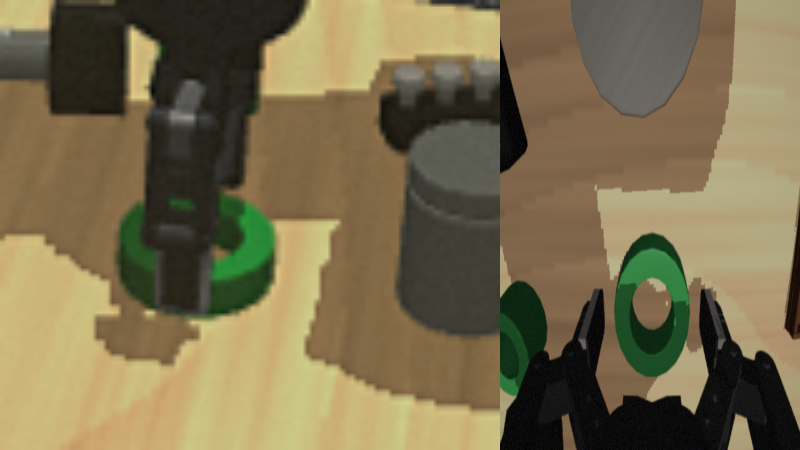

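The tips now stand beside the ring, at row 315 of the left crop (z about 12 mm). So the real tip is about 15 mm behind the TCP when the gripper is open. I'll close on the ring.

```bash
python3 -m jog '[[0,0,0.003,0,0,0,0.085],[0,0,0.003,0,0,0,0.05],[0,0,0.003,0,0,0,0.05],[0,0,0.003,0,0,0,0.05],[0,0,0.003,0,0,0,0.05]]' 30
python3 -m jog '[[0,0,-0.02,0,0,0,0.05],[0,0,-0.05,0,0,0,0.05],[0,0,-0.09,0,0,0,0.05],[0,0,-0.12,0,0,0,0.05],[0,0,-0.12,0,0,0,0.05]]' 30
python3 - <<'E'
from h import *
p=look("wrist",["ring_large_center","case"]); print([ (r["confidence"],r["rect"]) for r in bot.spot_in("ring_large_center",p)[:2]])
to([.46,-.25,.13],np.pi)
E
```

```text
t: 13.35
ee_pos: [0.5394, 0.0657, -0.0058]
orientation: [0.0, 0.002, 1.0, 0.0]
force: [-0.7, 0.1, 4.1]
width: 0.0648
gripper_force: 33.4
t: 13.85
ee_pos: [0.5428, 0.0657, 0.1183]
orientation: [0.004, 0.002, 1.0, -0.0]
force: [0.7, 0.1, -0.2]
width: 0.0646
gripper_force: 33.7
ring_large_center 0.31 [ 0.7509 -0.2049] [ 49. 378.]
[(0.87, [0.3771, 0.5164, 0.6377, 0.85])]
shift [ 0.0772 -0.316  -0.0172] turn [-0.    -0.002 -0.004] q [-0.01  0.42 -0.37  0.78 -0.   -0.01] t 14.05
```

```bash
python3 -m jog '[[0.04,0,0,0,0,0,0.05],[0.08,-0.02,0,0,0,0,0.05],[0.08,-0.065,0,0,0,0,0.05],[0.08,-0.11,0,0,0,0,0.05],[0.08,-0.155,0,0,0,0,0.05]]' >/dev/null
python3 -m jog '[[0,-0.04,0,0,0,0,0.05],[0,-0.08,0,0,0,0,0.05],[0,-0.12,0,0,0,0,0.05],[0,-0.155,0,0,0,0,0.05],[0,-0.162,0,0,0,0,0.05]]'
python3 - <<'E'
from h import *
p=look("wrist",["case"],"w6")
to([.458,-.25,.01],np.pi)
E
```

```text
t: 15.05
ee_pos: [0.4576, -0.2543, 0.1124]
orientation: [-0.001, 0.004, 1.0, -0.0]
force: [-0.6, 0.4, -0.7]
width: 0.0646
gripper_force: 33.7
case 0.61 [ 0.464  -0.3013] [230. 212.]
shift [-0.001   0.0013  0.1024] turn [ 0.002 -0.002 -0.006] q [-0.64  0.38 -0.43  0.76  0.   -0.64] t 15.15
```

View pics/w6.png

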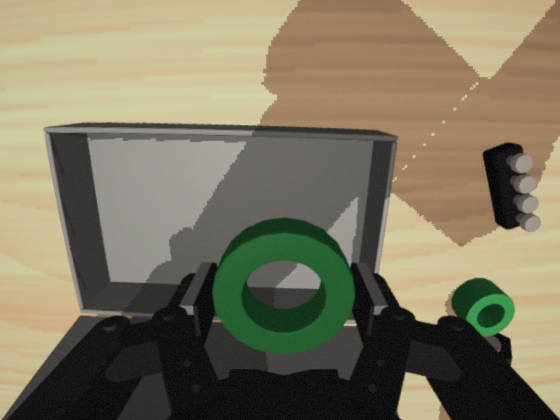

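The case opening spans (47,128) to (395,135) along its near rim, with floor corners at (90,138) and (370,138). The ring hangs level in the grip.

Run:
```python
from h import *
p=bot.camera("wrist")
f=lambda u,v,z:np.round(atz(p,[u/560,v/420],z)[:2],4)
print(f(46,128,.05),f(397,134,.05),"floor",f(90,138,.004),f(371,140,.004),f(110,282,.004)); to([.458,-.25,.01],np.pi)
```

```text
[ 0.3853 -0.4121] [ 0.3929 -0.1757] floor [ 0.3972 -0.4097] [ 0.4018 -0.1802] [ 0.5323 -0.4175]
shift [-0.0011 -0.      0.1025] turn [ 0.002 -0.002 -0.005] q [-0.64  0.38 -0.43  0.76  0.   -0.64] t 15.2
```

```bash
python3 -m jog '[[0,-0.004,0.03,0,0,0,0.05],[0,-0.004,0.06,0,0,0,0.05],[0,-0.004,0.085,0,0,0,0.05],[0,-0.004,0.105,0,0,0,0.05],[0,-0.004,0.115,0,0,0,0.05]]' 
python3 -m jog '[[0,0,0,0,0,0,0.05],[0,0,0,0,0,0,0.078],[0,0,0,0,0,0,0.078],[0,0,0,0,0,0,0.078],[0,0,0,0,0,0,0.078]]'
python3 -m jog '[[0,0,-0.03,0,0,0,0.078],[0,0,-0.06,0,0,0,0.078],[0,0,-0.1,0,0,0,0.078],[0,0,-0.13,0,0,0,0.078],[0,0,-0.16,0,0,0,0.078]]'
python3 - <<'E'
from h import *
p=look("wrist",["ring_large_center","exerciser_center"])
m=[r for r in bot.pinpoint("ring_large_center",p)][:1]; print([atz(p,r["xy"],.014) for r in m])
to([.4395,-.0665,.13],np.pi+.407)
E
```

```text
t: 15.7
ee_pos: [0.4566, -0.252, -0.0028]
orientation: [-0.002, 0.001, 1.0, 0.002]
force: [-9.0, 9.1, 35.5]
width: 0.0648
gripper_force: 36.6
t: 16.2
ee_pos: [0.4585, -0.2551, -0.0006]
orientation: [0.0, 0.002, 1.0, -0.0]
force: [-0.7, 0.4, 0.3]
width: 0.0781
gripper_force: 0.0
t: 16.7
ee_pos: [0.4582, -0.2551, 0.1608]
orientation: [0.0, 0.002, 1.0, -0.0]
force: [0.5, -0.7, 0.3]
width: 0.078
gripper_force: 0.0
ring_large_center 0.62 [ 0.5596 -0.0631] [457. 280.]
exerciser_center 0.84 [ 0.4428 -0.0633] [481. 179.]
[array([ 0.55715867, -0.06561375,  0.014     ])]
shift [0.0199 0.1888 0.0294] turn [-0.001  0.001 -0.411] q [-0.65  0.33 -0.36  0.87  0.   -0.64] t 16.9
```

```bash
python3 -m jog '[[0.004,0.04,0,0,0,-0.1,0.06],[0.008,0.085,0,0,0,-0.2,0.06],[0.015,0.13,0.01,0,0,-0.3,0.06],[0.02,0.17,0.02,0,0,-0.411,0.06],[0.02,0.189,0.03,0,0,-0.411,0.06]]'
python3 - <<'E'
from h import *
p=look("wrist",["exerciser_center"],"w7")
hsv=cv2.cvtColor(p["pixels"],cv2.COLOR_BGR2HSV)
m=cv2.inRange(hsv,(0,0,0),(180,255,45)); 
N,l,s,c=cv2.connectedComponentsWithStats(m)
for i in range(1,N):
    if s[i,4]>400:print(s[i],c[i])
to([.44,-.066,.002],np.pi+.407)
E
```

```text
t: 17.4
ee_pos: [0.4361, -0.0627, 0.1272]
orientation: [-0.002, -0.204, 0.979, 0.001]
force: [-0.1, -0.1, -0.4]
width: 0.0601
gripper_force: 0.0
exerciser_center 0.6 [ 0.4426 -0.0612] [281. 213.]
[  99  155   55  116 1250] [123.9928 221.3688]
[ 265  165   30   80 1008] [278.28075397 201.53571429]
[    9   223   551   197 39454] [289.09147361 366.59867187]
[ 75 238  28  31 407] [ 90.33906634 254.27764128]
[  11  268   83   98 1819] [ 54.67124794 309.69928532]
shift [-0.0029 -0.0047  0.1246] turn [ 0.004 -0.004  0.004] q [-0.31  0.23 -0.61  0.74  0.   -0.72] t 17.5
```

View pics/w7.png

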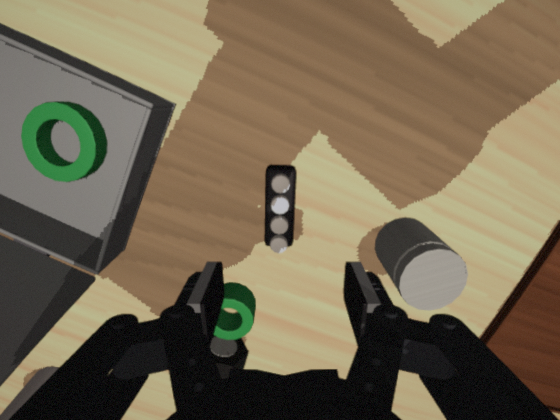

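The ring lies flat in the case at (64,141). The exerciser stands upright in the picture, buttons (281,184) to (279,243), centred between the fingers (column ~283).

Run:
```python
from h import *
p=bot.camera("wrist")
f=lambda u,v,z:np.round(atz(p,[u/560,v/420],z)[:2],4)
a,b=f(281,184,.036),f(279,243,.036);c=(a+b)/2;print(c,np.arctan2(*(b-a)[::-1]),f(64,141,.014))
to([*c,.002],np.pi+.407)
```

```text
[ 0.43805 -0.064  ] 0.3753269931642735 [ 0.4576 -0.2544]
shift [-1.300e-03  1.000e-04  1.255e-01] turn [ 0.002 -0.003  0.003] q [-0.31  0.23 -0.6   0.74 -0.   -0.72] t 17.55
```

```bash
python3 -m jog '[[0,0,0.03,0,0,0,0.06],[-0.001,0,0.06,0,0,0,0.06],[-0.001,0,0.09,0,0,0.015,0.06],[-0.001,0,0.11,0,0,0.015,0.06],[-0.001,0,0.12,0,0,0.015,0.06]]'
python3 -m jog '[[0,0,0.005,0,0,0,0.06],[0,0,0.005,0,0,0,0.015],[0,0,0.005,0,0,0,0.015],[0,0,0.005,0,0,0,0.015],[0,0,0.005,0,0,0,0.015]]' 30
python3 -m jog '[[0,0,0.0,0,0,0,0.015],[0,0,-0.02,0,0,0,0.015],[0,0,-0.06,0,0,0,0.015],[0,0,-0.09,0,0,0,0.015],[0,0,-0.11,0,0,0,0.015]]'
python3 - <<'E'
from h import *
to([.460,-.355,.115],np.pi)
E
```

```text
t: 18.05
ee_pos: [0.4389, -0.0665, 0.0072]
orientation: [-0.001, -0.194, 0.981, 0.0]
force: [-1.0, -0.2, -0.1]
width: 0.0604
gripper_force: 0.0
t: 18.55
ee_pos: [0.4408, -0.066, 0.0049]
orientation: [0.001, -0.195, 0.981, -0.001]
force: [-0.9, -0.5, 4.9]
width: 0.0254
gripper_force: 30.5
t: 19.05
ee_pos: [0.4406, -0.0657, 0.1163]
orientation: [0.001, -0.195, 0.981, -0.001]
force: [-0.9, -0.5, -1.2]
width: 0.0251
gripper_force: 29.9
shift [ 0.0928 -0.2747  0.0015] turn [-0.001  0.002  0.392] q [-0.31  0.25 -0.62  0.7   0.   -0.71] t 19.05
```

```bash
python3 -m jog '[[0.014,-0.042,0,0,0,0.08,0.015],[0.028,-0.084,0,0,0,0.16,0.015],[0.042,-0.126,0,0,0,0.24,0.015],[0.056,-0.168,0,0,0,0.32,0.015],[0.07,-0.207,0,0,0,0.392,0.015]]' >/dev/null
python3 -m jog '[[0.001,-0.03,0,0,0,0,0.015],[0.002,-0.06,0,0,0,0,0.015],[0.002,-0.07,0,0,0,0,0.015],[0.002,-0.07,0,0,0,0,0.015],[0.002,-0.07,0,0,0,0,0.015]]'
python3 - <<'E'
from h import *
to([.460,-.355,.115],np.pi)
p=bot.camera("wrist"); print([(r["confidence"],r["rect"]) for r in bot.spot_in("exerciser_center",p)[:1]])
E
```

```text
t: 20.05
ee_pos: [0.452, -0.3523, 0.1137]
orientation: [-0.0, -0.0, 1.0, 0.001]
force: [0.0, -0.6, -1.0]
width: 0.0251
gripper_force: 29.9
shift [-0.008  -0.0027 -0.0013] turn [ 0.002 -0.001  0.001] q [-0.79  0.47 -0.29  0.82  0.   -0.79] t 20.05
[(0.97, [0.4529, 0.49, 0.5589, 0.8736])]
```

```bash
python3 -m jog '[[-0.008,-0.002,0.025,0,0,0,0.015],[-0.008,-0.002,0.05,0,0,0,0.015],[-0.008,-0.002,0.072,0,0,0,0.015],[-0.008,-0.002,0.088,0,0,0,0.015],[-0.008,-0.002,0.096,0,0,0,0.015]]' 
python3 -m jog '[[0,0,0.003,0,0,0,0.015],[0,0,0.006,0,0,0,0.015],[0,0,0.008,0,0,0,0.015],[0,0,0.008,0,0,0,0.045],[0,0,0.008,0,0,0,0.045]]'
python3 -m jog '[[0,0,0.008,0,0,0,0.045],[0,0,-0.03,0,0,0,0.045],[0,0,-0.07,0,0,0,0.045],[0,0,-0.11,0,0,0,0.045],[0,0,-0.15,0,0,0,0.045]]'
python3 - <<'E'
from h import *
p=look("wrist",["ring_large_center","exerciser_center"],"w8"); look("side",["lid"],"s8",cam="side"); to([.59,-.3,.3],np.pi)
E
```

```text
t: 20.65
ee_pos: [0.4597, -0.3534, 0.0166]
orientation: [-0.001, -0.001, 1.0, 0.001]
force: [-0.9, -0.8, -0.5]
width: 0.0253
gripper_force: 30.0
t: 21.15
ee_pos: [0.4607, -0.356, 0.0106]
orientation: [0.0, -0.0, 1.0, -0.0]
force: [-0.2, 0.1, 0.2]
width: 0.0451
gripper_force: 0.0
t: 21.65
ee_pos: [0.4601, -0.3555, 0.1611]
orientation: [-0.0, -0.0, 1.0, 0.0]
force: [0.6, -0.2, -0.2]
width: 0.0452
gripper_force: 0.0
ring_large_center 0.87 [ 0.4616 -0.2515] [388. 194.]
exerciser_center 0.83 [ 0.4621 -0.3549] [284. 197.]Traceback (most recent call last):
  File "<stdin>", line 2, in <module>
  File "h.py", line 27, in look
    for r in bot.pinpoint(k,p)[:1]: print(k,np.round(r["confidence"],2),np.round(atz(p,r["xy"],Z.get(k,0))[:2],4),np.round(np.array(r["xy"])*[560,420]))
             ~~~~~~~~~~~~^^^^^
ValueError: it knows: bottle, canister_center, case, collar, dumbbell_center, exerciser_center, ring_large_center, ring_small_center, tray
```

View pics/w8.png

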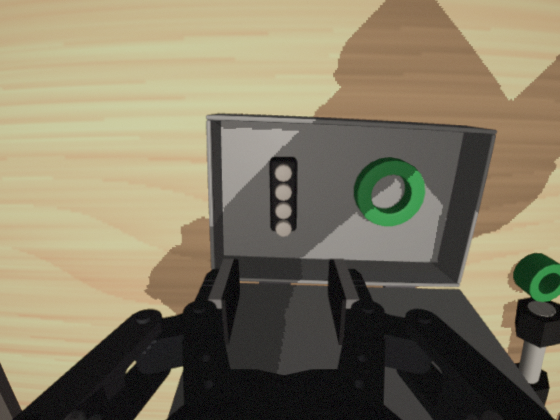

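Both items lie flat on the case floor, exerciser at (284,195) and ring at (389,192), side by side. Next I go over the lid and behind it.

```bash
python3 -m jog '[[0,0,-0.03,0,0,0,0],[0,0.01,-0.07,0,0,0,0],[0,0.02,-0.1,0,0,0,0],[-0.01,0.04,-0.11,0,0,0,0],[-0.03,0.055,-0.11,0,0,0,0]]' >/dev/null
python3 -m jog '[[-0.03,0,0,0,0,0,0],[-0.06,0,0,0,0,0,0],[-0.09,0,0,0,0,0,0],[-0.12,0,0,0,0,0,0],[-0.135,0,0,0,0,0,0]]'
python3 -m jog '[[0,0,0.02,0,0,0,0],[0,0,0.045,0,0,0,0],[0,0,0.07,0,0,0,0],[0,0,0.09,0,0,0,0],[0,0,0.1,0,0,0,0]]'
python3 - <<'E'
from h import *
p=bot.camera("side"); cv2.imwrite("pics/s9.png",cv2.resize(p["pixels"][40:220,230:470],None,fx=3,fy=3))
e=np.array(bot.observe()["ee_pos"]); print(e,bot.observe()["width"])
for d in(-.02,-.01,0,.01,.025): print(d,((proj(p,[e+[0,.01,-d]])-[230,40])*3).round().tolist())
for th in(1.6,1.7,1.8,1.85): print(th,((proj(p,[[.539-.15*np.cos(th),-.178,.0505+.15*np.sin(th)]])-[230,40])*3).round().tolist())
E
```

```text
t: 22.85
ee_pos: [0.6267, -0.2999, 0.2666]
orientation: [-0.001, -0.001, 1.0, 0.001]
force: [-0.5, 0.3, -0.3]
width: -0.0
gripper_force: 0.0
t: 23.35
ee_pos: [0.6232, -0.2993, 0.1651]
orientation: [-0.003, -0.0, 1.0, 0.002]
force: [0.5, 0.6, 0.1]
width: -0.0002
gripper_force: 0.0
[ 0.62308517 -0.29928109  0.16460492] -0.0002591949104674099
-0.02 [[244.0, 208.0]]
-0.01 [[244.0, 220.0]]
0 [[244.0, 231.0]]
0.01 [[243.0, 242.0]]
0.025 [[243.0, 259.0]]
1.6 [[322.0, 246.0]]
1.7 [[302.0, 246.0]]
1.8 [[283.0, 247.0]]
1.85 [[274.0, 249.0]]
```

View pics/s9.png

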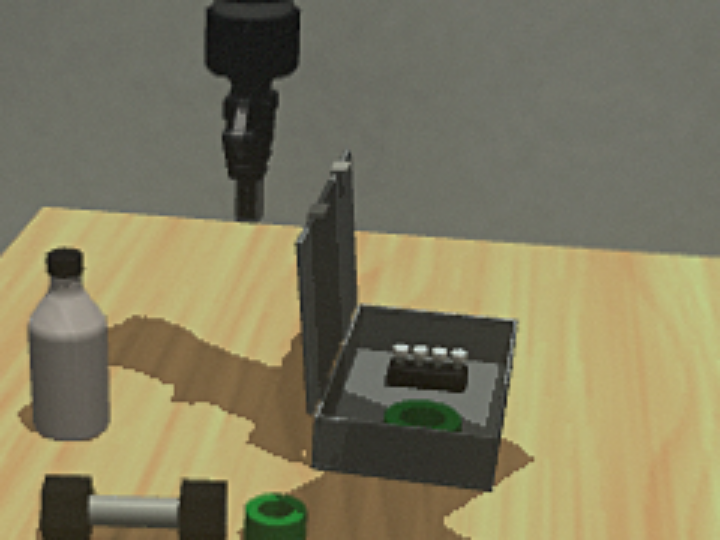

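The side view shows the closed fingertip at (248,220), about 10 mm behind the TCP. The lid's free corner at (302,235) puts it at about 1.7 rad. I'll sweep it shut along its arc.

```bash
python3 -m jog '[[0.012,0,0.004,0,0,0,0],[0.024,0,0.008,0,0,0,0],[0.036,0,0.01,0,0,0,0],[0.048,0,0.01,0,0,0,0],[0.058,0,0.01,0,0,0,0]]' 
python3 -m jog '[[0.014,0,0,0,0,0,0],[0.028,0,0,0,0,0,0],[0.043,0,0.002,0,0,0,0],[0.057,0,0.004,0,0,0,0],[0.071,0,0.0075,0,0,0,0]]' 
python3 -m jog '[[0.009,0,0.004,0,0,0,0],[0.019,0,0.0095,0,0,0,0],[0.025,0,0.0135,0,0,0,0],[0.031,0,0.0175,0,0,0,0],[0.0365,0,0.022,0,0,0,0]]'
python3 - <<'E'
from h import *
to([.4335,-.3,.0895],np.pi)
E
```

```text
t: 23.9
ee_pos: [0.5672, -0.3006, 0.1603]
orientation: [0.001, -0.0, 1.0, 0.0]
force: [1.7, 0.2, 1.3]
width: -0.0003
gripper_force: 0.8
t: 24.4
ee_pos: [0.4966, -0.3009, 0.1531]
orientation: [0.001, -0.0, 1.0, -0.0]
force: [1.6, -0.3, -0.5]
width: 0.0003
gripper_force: 0.6
t: 24.9
ee_pos: [0.4598, -0.3007, 0.1303]
orientation: [0.0, -0.0, 1.0, -0.0]
force: [0.5, 0.8, 0.2]
width: 0.0
gripper_force: 0.5
shift [0.0263 0.0007 0.0408] turn [-0.     0.001  0.   ] q [-0.71  0.41 -0.33  0.83  0.   -0.71] t 24.9
```

```bash
python3 -m jog '[[0.006,0,0.008,0,0,0,0],[0.012,0,0.016,0,0,0,0],[0.017,0,0.025,0,0,0,0],[0.022,0,0.033,0,0,0,0],[0.026,0,0.041,0,0,0,0]]'
python3 -m jog '[[0.003,0,0.007,0,0,0,0],[0.005,0,0.014,0,0,0,0],[0.007,0,0.02,0,0,0,0],[0.009,0,0.026,0,0,0,0],[0.009,0,0.03,0,0,0,0]]'
python3 - <<'E'
from h import *
p=bot.camera("side"); cv2.imwrite("pics/s10.png",cv2.resize(p["pixels"][80:220,300:440],None,fx=4,fy=4)); to([.4235,-.3,.05],np.pi)
E
```

```text
t: 25.4
ee_pos: [0.4333, -0.3005, 0.0886]
orientation: [-0.0, -0.0, 1.0, 0.0]
force: [0.8, 0.3, 0.9]
width: -0.0003
gripper_force: 0.4
t: 25.9
ee_pos: [0.4243, -0.3006, 0.0589]
orientation: [-0.0, -0.0, 1.0, 0.0]
force: [-1.3, -0.4, -0.1]
width: 0.0002
gripper_force: 0.3
shift [0.0007 0.0003 0.0084] turn [ 0.001 -0.001  0.   ] q [-0.76  0.45 -0.49  0.63 -0.   -0.76] t 25.95
```

View pics/s10.png

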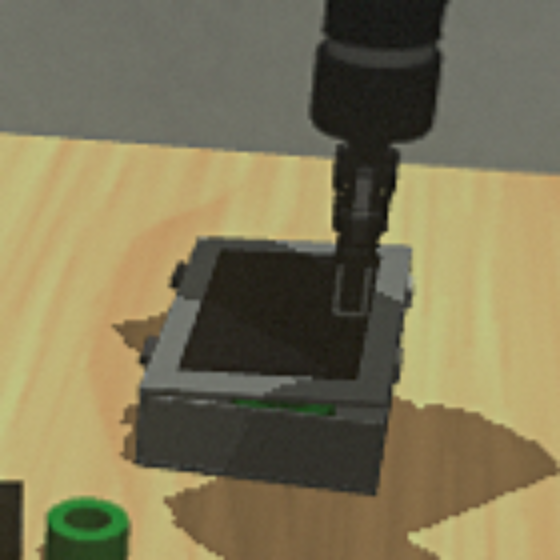

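The lid is nearly shut: a thin gap remains at its front edge, around (290,408). I'll press down until the force rises.

```bash
python3 -m jog '[[0,0,0.003,0,0,0,0],[0,0,0.005,0,0,0,0],[0,0,0.007,0,0,0,0],[0,0,0.009,0,0,0,0],[0,0,0.011,0,0,0,0]]'
python3 -m jog '[[0,0,0.001,0,0,0,0],[0,0,0.002,0,0,0,0],[0,0,0.003,0,0,0,0],[0,0,0.003,0,0,0,0],[0,0,0.003,0,0,0,0]]'
```

```text
t: 26.45
ee_pos: [0.4249, -0.3008, 0.0507]
orientation: [0.0, -0.0, 1.0, -0.0]
force: [-8.7, 7.6, 40.8]
width: 0.0001
gripper_force: 20.0
t: 26.95
ee_pos: [0.4249, -0.3008, 0.0506]
orientation: [0.001, -0.0, 1.0, -0.001]
force: [-12.1, 10.0, 48.8]
width: 0.0002
gripper_force: 24.5
```

```bash
python3 -m jog '[[0,0,-0.03,0,0,0,0],[0,0,-0.07,0,0,0,0.06],[0,0,-0.11,0,0,0,0.06],[-0.02,0.02,-0.14,0,0,0,0.06],[-0.04,0.05,-0.15,0,0,0,0.06]]' 
python3 -m jog '[[-0.03,0.035,0,0,0,0,0.06],[-0.06,0.07,0,0,0,0,0.06],[-0.09,0.105,0,0,0,0,0.06],[-0.12,0.14,0,0,0,0,0.06],[-0.15,0.175,0,0,0,0,0.06]]' 
python3 -m jog '[[-0.03,0.02,0,0,0,-0.08,0.06],[-0.05,0.025,0,0,0,-0.15,0.06],[-0.05,0.025,0,0,0,-0.15,0.06],[-0.05,0.025,0,0,0,-0.15,0.06],[-0.05,0.025,0,0,0,-0.15,0.06]]'
python3 - <<'E'
from h import *
p=look("wrist",["dumbbell_center","ring_small_center"]); a=p["pixels"].copy()
s=bot.camera("side"); c=cv2.resize(s["pixels"][110:230,230:430],(400,240))
cv2.imwrite("pics/w11.png",np.vstack([np.hstack([c,np.zeros((240,160,3),np.uint8)]),a[60:420]]))
to([.662,-.05,.02],np.pi+.15)
E
```

```text
t: 27.45
ee_pos: [0.467, -0.2526, 0.1994]
orientation: [0.003, 0.001, 1.0, -0.002]
force: [0.8, -0.4, 0.3]
width: 0.0582
gripper_force: 0.0
t: 27.95
ee_pos: [0.6159, -0.0739, 0.1955]
orientation: [0.0, -0.0, 1.0, -0.0]
force: [0.6, -1.4, -0.1]
width: 0.0601
gripper_force: 0.0
t: 28.45
ee_pos: [0.6637, -0.0511, 0.1953]
orientation: [-0.001, -0.074, 0.997, 0.0]
force: [-0.5, 1.0, 0.0]
width: 0.0595
gripper_force: 0.0
dumbbell_center 0.94 [ 0.6652 -0.0485] [285. 189.]
ring_small_center 0.72 [ 0.5573 -0.0671] [283.  78.]
shift [0.002  0.0016 0.1759] turn [-0.     0.    -0.001] q [-0.19  0.56  0.1   1.11 -0.   -0.34] t 28.65
```

View pics/w11.png

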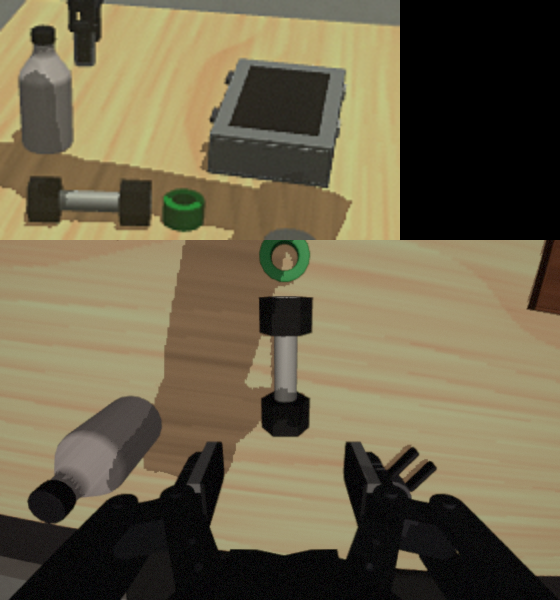

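The side inset shows the lid flush and closed. The dumbbell is square to the tool, handle centre at about (286,369), midway between the fingers. I'll go down onto the handle.

```bash
python3 -m jog '[[-0.001,0.002,0.045,0,0,0,0.06],[-0.001,0.002,0.09,0,0,0,0.06],[-0.001,0.002,0.13,0,0,0,0.06],[-0.001,0.002,0.165,0,0,0,0.06],[-0.001,0.002,0.18,0,0,0,0.06]]' 
python3 -m jog '[[0,0,0.005,0,0,0,0.06],[0,0,0.01,0,0,0,0.06],[0,0,0.01,0,0,0,0.015],[0,0,0.01,0,0,0,0.015],[0,0,0.01,0,0,0,0.015]]' 80
python3 -m jog '[[0,0,0.01,0,0,0,0.015],[0,0,-0.01,0,0,0,0.015],[0,0,-0.04,0,0,0,0.015],[0,0,-0.07,0,0,0,0.015],[0,0,-0.1,0,0,0,0.015]]'
python3 - <<'E'
from h import *
to([.447,.368,.11],np.pi)
p=bot.camera("wrist"); print([(r["confidence"],np.round(np.array(r["rect"])*[560,420,560,420])) for r in bot.spot_in("dumbbell_center",p)[:1]])
E
```

```text
t: 29.15
ee_pos: [0.6625, -0.0483, 0.012]
orientation: [-0.003, -0.075, 0.997, 0.001]
force: [-0.4, 0.3, 0.8]
width: 0.0604
gripper_force: 0.0
t: 29.65
ee_pos: [0.6667, -0.0487, 0.0075]
orientation: [0.001, -0.075, 0.997, -0.0]
force: [0.5, -0.5, -0.5]
width: 0.0216
gripper_force: 78.3
t: 30.15
ee_pos: [0.6642, -0.0482, 0.1059]
orientation: [-0.001, -0.075, 0.997, 0.0]
force: [0.4, -0.0, -7.1]
width: 0.0213
gripper_force: 82.2
shift [ 0.1525  0.444  -0.0035] turn [ 0.001 -0.002  0.15 ] q [-0.18  0.63 -0.02  0.92  0.   -0.33] t 30.15
[(0.86, array([222., 127., 348., 377.]))]
```

```bash
python3 -m jog '[[0.012,0.035,-0.005,0,0,0.03,0.015],[0.025,0.073,-0.01,0,0,0.06,0.015],[0.038,0.11,-0.01,0,0,0.09,0.015],[0.05,0.148,-0.01,0,0,0.12,0.015],[0.063,0.185,-0.01,0,0,0.15,0.015]]' >/dev/null
python3 -m jog '[[0.018,0.035,0,0,0,0,0.015],[0.036,0.07,0,0,0,0,0.015],[0.054,0.105,0,0,0,0,0.015],[0.072,0.14,0,0,0,0,0.015],[0.09,0.17,0,0,0,0,0.015]]'
python3 - <<'E'
from h import *
to([.447,.368,.11],np.pi)
p=look("wrist",["tray"],"w12")
E
```

```text
t: 31.25
ee_pos: [0.4832, 0.2962, 0.1134]
orientation: [-0.001, -0.0, 1.0, -0.0]
force: [0.2, -0.2, -7.0]
width: 0.0212
gripper_force: 82.3
shift [0.0361 0.0718 0.0034] turn [-0.001 -0.003  0.001] q [ 0.42  0.46 -0.3   0.81  0.    0.42] t 31.25
```

View pics/w12.png

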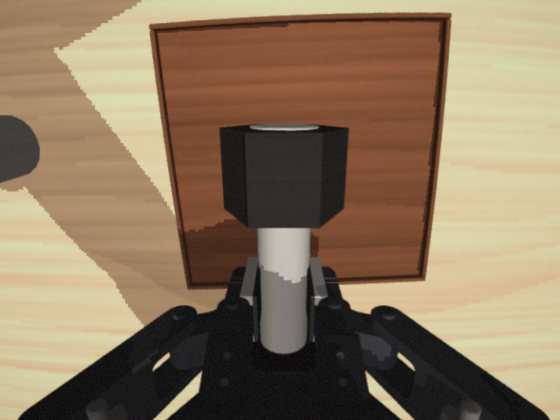

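The tray's lip corners show at (151,26), (449,16), (426,281) and (187,290), and the dumbbell hangs level in the grip.

Run:
```python
from h import *
p=bot.camera("wrist")
T=[atz(p,[u/560,v/420],.012)[:2] for u,v in[(151,26),(449,16),(426,281),(187,290)]];print(np.round(T,4),np.mean(T,0))
c=np.mean(T,0); to([c[0],c[1]+.06,.11],np.pi+.035)
```

```text
[[0.3421 0.2018]
 [0.3332 0.4176]
 [0.5502 0.4299]
 [0.5603 0.2099]] [0.44643425 0.31479805]
shift [0.0358 0.0787 0.0034] turn [-0.001 -0.003 -0.031] q [ 0.42  0.46 -0.3   0.81  0.    0.42] t 31.4
```

```bash
python3 -m jog '[[0.015,0.03,0,0,0,-0.035,0.015],[0.03,0.06,0,0,0,-0.035,0.015],[0.036,0.074,0.02,0,0,-0.035,0.015],[0.036,0.074,0.05,0,0,-0.035,0.015],[0.036,0.074,0.075,0,0,-0.035,0.015]]' 
python3 -m jog '[[0,0,0.015,0,0,0,0.015],[0,0,0.026,0,0,0,0.015],[0,0,0.033,0,0,0,0.015],[0,0,0.037,0,0,0,0.015],[0,0,0.04,0,0,0,0.015]]'
python3 -m jog '[[0,0,0,0,0,0,0.015],[0,0,0,0,0,0,0.042],[0,0,0,0,0,0,0.042],[0,0,0,0,0,0,0.042],[0,0,0,0,0,0,0.042]]'
python3 -m jog '[[0,0,-0.02,0,0,0,0.042],[0,0,-0.05,0,0,0,0.042],[0,0,-0.09,0,0,0,0.042],[0,0,-0.13,0,0,0,0.042],[0,0,-0.17,0,0,0,0.07]]'
python3 - <<'E'
from h import *
p=look("wrist",["dumbbell_center"],"w13"); print([(r["confidence"],np.round(np.array(r["rect"])*[560,420,560,420])) for r in bot.spot_in("dumbbell_center",p)[:1]])
to([.556,-.067,.17],np.pi)
E
```

```text
t: 31.9
ee_pos: [0.4489, 0.3682, 0.0381]
orientation: [-0.0, -0.018, 1.0, -0.001]
force: [-0.5, -0.7, -7.0]
width: 0.0211
gripper_force: 82.4
t: 32.4
ee_pos: [0.4487, 0.3675, 0.011]
orientation: [0.0, -0.017, 1.0, -0.001]
force: [-34.0, -24.0, 113.4]
width: 0.0214
gripper_force: 95.6
t: 32.9
ee_pos: [0.4499, 0.3689, 0.0001]
orientation: [0.0, -0.017, 1.0, -0.0]
force: [-0.7, -0.0, -0.3]
width: 0.0423
gripper_force: 0.0
t: 33.4
ee_pos: [0.4493, 0.3688, 0.171]
orientation: [-0.001, -0.018, 1.0, -0.0]
force: [0.2, 0.1, -0.8]
width: 0.0551
gripper_force: 0.0
dumbbell_center 0.97 [0.4482 0.3676] [282. 192.]
[(0.83, array([255., 115., 315., 267.]))]
shift [-0.0891 -0.4407  0.0021] turn [0.003 0.005 0.035] q [ 0.56  0.42 -0.19  0.95 -0.    0.53] t 33.55
```

```bash
python3 -m jog '[[-0.01,-0.045,0,0,0,0.035,0.08],[-0.02,-0.09,0,0,0,0.035,0.08],[-0.03,-0.135,0,0,0,0.035,0.08],[-0.04,-0.18,0,0,0,0.035,0.08],[-0.05,-0.225,0,0,0,0.035,0.08]]' >/dev/null
python3 -m jog '[[-0.01,-0.045,0,0,0,0,0.08],[-0.02,-0.09,0,0,0,0,0.08],[-0.03,-0.135,0,0,0,0,0.08],[-0.04,-0.18,0,0,0,0,0.08],[-0.04,-0.21,0,0,0,0,0.08]]'
python3 - <<'E'
from h import *
p=look("wrist",["ring_small_center","canister_center"])
m=cv2.inRange(cv2.cvtColor(p["pixels"],cv2.COLOR_BGR2HSV),(45,100,30),(75,255,255))
q=cv2.findNonZero(m)[:,0];lo,hi=q.min(0),q.max(0);print(lo,hi)
for x in(.554,.557,.56):
  a=np.linspace(0,6.28,60);r=proj(p,[[x+.024*np.cos(t),-.067+.024*np.sin(t),z] for t in a for z in(0,.03)]);print(x,r.min(0),r.max(0))
to([.5568,-.067,-.002],np.pi)
E
```

```text
t: 34.55
ee_pos: [0.5475, -0.0671, 0.1684]
orientation: [-0.001, 0.001, 1.0, -0.0]
force: [-0.2, -0.2, -0.6]
width: 0.0798
gripper_force: 0.0
ring_small_center 0.68 [ 0.5563 -0.066 ] [284. 200.]
canister_center 0.98 [0.4282 0.0607] [435.  61.]
[260 175] [308 226]
0.554 [258.20084365 171.43504526] [308.68063364 226.2139009 ]
0.557 [258.28955741 174.32784113] [308.61134514 229.06817187]
0.56 [258.37804268 177.20487821] [308.54215976 231.90422326]
shift [-0.0108 -0.0015  0.1704] turn [ 0.001 -0.003 -0.004] q [-0.25  0.37 -0.28  0.92  0.   -0.25] t 34.7
```

```bash
python3 -m jog '[[-0.01,0,0.04,0,0,0,0.08],[-0.01,0,0.08,0,0,0,0.08],[-0.01,0,0.12,0,0,0,0.08],[-0.01,0,0.145,0,0,0,0.08],[-0.01,0,0.16,0,0,0,0.08]]' 
python3 -m jog '[[0,0,0.005,0,0,0,0.08],[0,0,0.01,0,0,0,0.08],[0,0,0.01,0,0,0,0.035],[0,0,0.01,0,0,0,0.035],[0,0,0.01,0,0,0,0.035]]' 30
python3 -m jog '[[0,0,0,0,0,0,0.035],[0,0,-0.02,0,0,0,0.035],[0,0,-0.05,0,0,0,0.035],[0,0,-0.08,0,0,0,0.035],[0,0,-0.11,0,0,0,0.035]]'
python3 - <<'E'
from h import *
to([.49,.265,.11],np.pi)
E
```

```text
t: 35.2
ee_pos: [0.5544, -0.0617, 0.0067]
orientation: [-0.003, -0.001, 1.0, 0.001]
force: [0.4, 0.0, 0.0]
width: 0.0798
gripper_force: 0.0
t: 35.7
ee_pos: [0.5581, -0.0641, 0.0017]
orientation: [0.001, -0.0, 1.0, -0.0]
force: [-0.1, 0.9, 1.6]
width: 0.0473
gripper_force: 31.0
t: 36.2
ee_pos: [0.5572, -0.0642, 0.1118]
orientation: [0.0, -0.0, 1.0, -0.0]
force: [0.2, -0.5, 0.2]
width: 0.047
gripper_force: 31.2
shift [0.0672 0.3292 0.0018] turn [-0.  0.  0.] q [-0.25  0.45 -0.33  0.8  -0.   -0.25] t 36.2
```

```bash
python3 -m jog '[[0.01,0.045,0,0,0,0,0.035],[0.02,0.09,0,0,0,0,0.035],[0.03,0.13,0,0,0,0,0.035],[0.04,0.17,0,0,0,0,0.035],[0.05,0.21,0,0,0,0,0.035]]' >/dev/null
python3 -m jog '[[0.01,0.045,0,0,0,0,0.035],[0.012,0.09,0,0,0,0,0.035],[0.012,0.122,0,0,0,0,0.035],[0.012,0.122,0.02,0,0,0,0.035],[0.012,0.122,0.045,0,0,0,0.035]]'
python3 -m jog '[[0,0,0.02,0,0,0,0.035],[0,0,0.035,0,0,0,0.035],[0,0,0.045,0,0,0,0.035],[0,0,0.052,0,0,0,0.035],[0,0,0.055,0,0,0,0.035]]'
python3 -m jog '[[0,0,0.002,0,0,0,0.035],[0,0,0.004,0,0,0,0.035],[0,0,0.004,0,0,0,0.06],[0,0,0.004,0,0,0,0.06],[0,0,0.004,0,0,0,0.06]]'
python3 -m jog '[[0,0,-0.02,0,0,0,0.06],[0,0,-0.05,0,0,0,0.06],[0,0,-0.09,0,0,0,0.06],[0,0,-0.13,0,0,0,0.06],[0,0,-0.16,0,0,0,0.06]]'
python3 - <<'E'
from h import *
look("wrist",["ring_small_center","dumbbell_center"])
to([.4285,.0605,.15],np.pi)
E
```

```text
t: 37.2
ee_pos: [0.4965, 0.2698, 0.0664]
orientation: [0.002, -0.001, 1.0, 0.001]
force: [0.9, 0.7, -1.3]
width: 0.0474
gripper_force: 31.3
t: 37.7
ee_pos: [0.4953, 0.2679, 0.0103]
orientation: [-0.0, -0.0, 1.0, -0.0]
force: [-0.5, -0.4, -0.5]
width: 0.0473
gripper_force: 31.2
t: 38.2
ee_pos: [0.4956, 0.2681, 0.0069]
orientation: [0.0, -0.0, 1.0, 0.0]
force: [0.2, -0.1, 1.8]
width: 0.06
gripper_force: 0.0
t: 38.7
ee_pos: [0.4959, 0.2682, 0.1694]
orientation: [0.001, -0.0, 1.0, 0.0]
force: [0.3, 1.0, -0.2]
width: 0.0603
gripper_force: 0.0
ring_small_center 0.91 [0.4957 0.269 ] [284. 191.]
dumbbell_center 0.74 [0.4473 0.3708] [393. 143.]
shift [ 0.0686 -0.2081  0.0183] turn [0.002 0.005 0.   ] q [ 0.36  0.39 -0.25  0.93 -0.    0.36] t 38.85
```

```bash
python3 -m jog '[[0.016,-0.045,0,0,0,0,0.085],[0.032,-0.09,0,0,0,0,0.085],[0.048,-0.135,0,0,0,0,0.085],[0.064,-0.18,0,0,0,0,0.085],[0.068,-0.208,0,0,0,0,0.085]]'
python3 - <<'E'
from h import *
p=look("wrist",["canister_center"]); print([(r["confidence"],np.round(np.array(r["rect"])*[560,420,560,420])) for r in bot.spot_in("canister_center",p)[:1]])
a=np.linspace(0,6.28,60);r=proj(p,[[.4285+.027*np.cos(t),.0605+.027*np.sin(t),z] for t in a for z in(0,.07)]);print(r.min(0),r.max(0))
to([.4285,.0605,.012],np.pi)
E
```

```text
t: 39.35
ee_pos: [0.424, 0.0579, 0.165]
orientation: [-0.002, 0.001, 1.0, -0.0]
force: [0.3, 0.2, -0.4]
width: 0.0845
gripper_force: 0.0
[(0.88, array([255., 167., 318., 249.]))]
[253.48508187 167.60793465] [319.40968506 246.51699453]
shift [-0.0025  0.0017  0.1536] turn [ 0.    -0.002 -0.003] q [-0.04  0.16 -0.58  0.83  0.   -0.03] t 39.5
```

```bash
python3 -m jog '[[-0.002,0.001,0.03,0,0,0,0.085],[-0.002,0.001,0.07,0,0,0,0.085],[-0.002,0.001,0.11,0,0,0,0.085],[-0.002,0.001,0.14,0,0,0,0.085],[-0.002,0.001,0.153,0,0,0,0.085]]' 
python3 -m jog '[[0,0,0,0,0,0,0.085],[0,0,0,0,0,0,0.045],[0,0,0,0,0,0,0.045],[0,0,0,0,0,0,0.045],[0,0,0,0,0,0,0.045]]' 50
python3 -m jog '[[0,0,0,0,0,0,0.045],[0,0,-0.02,0,0,0,0.045],[0,0,-0.045,0,0,0,0.045],[0,0,-0.07,0,0,0,0.045],[0,0,-0.08,0,0,0,0.045]]'
python3 - <<'E'
from h import *
to([.395,.266,.1],np.pi)
E
```

```text
t: 40.0
ee_pos: [0.4268, 0.0622, 0.0102]
orientation: [-0.003, -0.001, 1.0, 0.0]
force: [0.6, -0.7, 0.3]
width: 0.0851
gripper_force: 0.0
t: 40.5
ee_pos: [0.4304, 0.0611, 0.0147]
orientation: [0.001, -0.0, 1.0, 0.0]
force: [-1.8, 1.7, 6.1]
width: 0.0527
gripper_force: 53.0
t: 41.0
ee_pos: [0.4308, 0.0609, 0.0957]
orientation: [0.002, -0.0, 1.0, -0.0]
force: [0.7, 0.1, -1.3]
width: 0.0528
gripper_force: 53.2
shift [ 0.0357  0.2051 -0.0044] turn [-0.     0.004  0.   ] q [-0.03  0.26 -0.67  0.64  0.   -0.03] t 41.0
```

Lifted. I'll descend 80−4−1 = 75 mm.

```bash
python3 -m jog '[[0.006,0.035,0,0,0,0,0.045],[0.013,0.075,0,0,0,0,0.045],[0.022,0.12,0,0,0,0,0.045],[0.03,0.165,0,0,0,0,0.045],[0.035,0.205,0,0,0,0,0.045]]' 
python3 -m jog '[[0,0,0,0,0,0,0.045],[0,0,0.02,0,0,0,0.045],[0,0,0.04,0,0,0,0.045],[0,0,0.055,0,0,0,0.045],[0,0,0.065,0,0,0,0.045]]'
python3 -m jog '[[0,0,0.004,0,0,0,0.045],[0,0,0.007,0,0,0,0.045],[0,0,0.0095,0,0,0,0.045],[0,0,0.0095,0,0,0,0.045],[0,0,0.0095,0,0,0,0.045]]'
python3 -m jog '[[0,0,0,0,0,0,0.066],[0,0,0,0,0,0,0.066],[0,0,0,0,0,0,0.066],[0,0,0,0,0,0,0.066],[0,0,0,0,0,0,0.066]]'
python3 -m jog '[[0,0,-0.02,0,0,0,0.066],[0,0,-0.05,0,0,0,0.066],[0,0,-0.09,0,0,0,0.066],[0,0,-0.13,0,0,0,0.066],[0,0,-0.17,0,0,0,0.066]]'
python3 - <<'E'
from h import *
p=look("wrist",["canister_center","ring_small_center","dumbbell_center"]); s=look("side",["canister_center","ring_small_center","dumbbell_center","bottle","collar"],cam="side")
cv2.imwrite("pics/f.png",np.vstack([cv2.resize(s["pixels"][100:],(448,256)),cv2.resize(p["pixels"],(448,336))]))
E
```

```text
t: 41.5
ee_pos: [0.3932, 0.2677, 0.0932]
orientation: [-0.0, -0.0, 1.0, 0.0]
force: [0.2, 0.3, -1.4]
width: 0.0528
gripper_force: 53.3
t: 42.0
ee_pos: [0.3935, 0.2649, 0.0271]
orientation: [-0.001, 0.0, 1.0, -0.001]
force: [0.0, -1.1, -1.7]
width: 0.0526
gripper_force: 53.6
t: 42.5
ee_pos: [0.3946, 0.2661, 0.0194]
orientation: [0.0, -0.0, 1.0, 0.0]
force: [-0.0, 0.2, -1.2]
width: 0.0529
gripper_force: 53.6
t: 43.0
ee_pos: [0.3943, 0.266, 0.0191]
orientation: [0.0, -0.0, 1.0, 0.0]
force: [-0.4, 0.2, 0.3]
width: 0.066
gripper_force: 0.0
t: 43.5
ee_pos: [0.3939, 0.2657, 0.1906]
orientation: [-0.0, -0.0, 1.0, -0.0]
force: [0.4, 0.3, -0.6]
width: 0.066
gripper_force: 0.0
ring_small_center 0.81 [0.4964 0.2667] [284. 272.]
dumbbell_center 0.59 [0.4482 0.3699] [379. 236.]
canister_center 0.65 [0.3967 0.2582] [385. 316.]
ring_small_center 0.82 [0.4958 0.2633] [326. 318.]
dumbbell_center 0.73 [0.4442 0.3618] [350. 364.]
bottle 0.81 [ 0.7662 -0.2204] [252. 181.]
collar 0.74 [0.8098 0.1044] [190. 249.]
```

View pics/f.png

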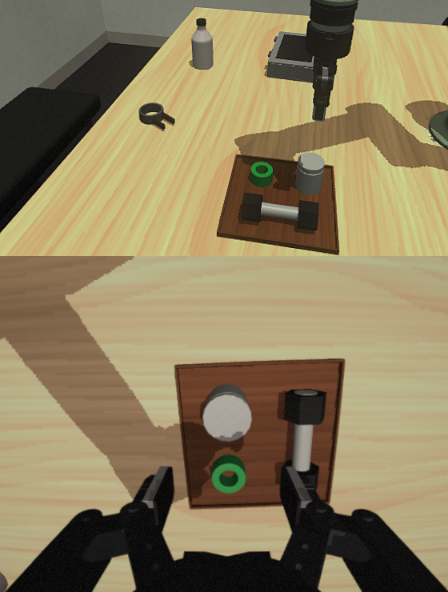

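The picture shows the canister upright at (228,415), the small ring flat at (229,478) and the dumbbell lying at (304,440), all inside the tray. The lid is closed, the bottle and collar are where they were, and the gripper is clear.

```bash
python3 -c "from cell import bot; print(bot.sign_off())"
```

```text
the job is handed in; nothing more can be done
None
```

Both kits are packed and handed in at about 43.5 s: the large ring and exerciser are in the closed case, and the dumbbell, small ring and upright canister are on the tray, with the bottle and collar undisturbed. One risk: I set the dumbbell down too hard, and the wrist force read 113 N against the 120 N limit; I couldn't see the peak.

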